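# Lay out two guest boards

### The arm

A 6-joint arm with a two-finger parallel gripper is mounted at the origin on the work surface. World frame = base frame: x ahead of the robot, y to its left, z up, the work surface at z = 0. Lengths are in m, angles in rad, forces in N, time in s.
With the tool pointing down it reaches from about 0.3 to 0.75 m from the base axis. Payload 8.5 kg.
Tool frame: the origin (TCP) lies midway between the tips of the shut fingers; the grasp point (between the pads) lies tcp_to_grasp behind it (tcp_to_grasp is the distance from the TCP to the grasp point, in m); z points along the fingers, y is the line along which they close (so a half turn about z gives the same grasp; the last joint's range is limited). The gripper opens to 85 mm and grips with 20 to 120 N. Pads are 22 mm wide; open, the fingers measure 114 mm over their backs; the gripper's body (76 mm by 85 mm) begins 54 mm behind the grasp point. The pads swing forward as they close: fully open they stand 13 mm farther back than shut.
Start: joints at [-1.382, 0.381, 1.297, -0, 1.464, -0.215], TCP at [0.216, -0.506, 0.231] pointing down, gripper open.
Joint ranges: [-3.11, 3.11], [-0.89, 2.33], [0.22, 2.48], [-1.42, 4.56], [0.17, 2.85], [-2.88, 2.88]. Speed limits (rad/s): [2.39, 2.39, 3.14, 3.14, 3.14, 3.14].

### API

Orientations are given as a 3x3 rotation matrix whose columns are the frame's x, y, z axes.
In Python, from workcell import * gives the robot as it stands.
- The arm moves only by the shell command python3 -m creep 'ROWS' [OPENING]. ROWS is JSON, a list of rows, each an object with "dp": the shift along the tool's x, y, z in cm, a list of three; "turn": the turn about the tool's z in rad. In form: [{"dp": [tx, ty, tz], "turn": turn}, ...]. A call has 1 to 20 rows; each row is the pose to reach, as a shift and turn from the pose commanded when the call began, along the tool's axes at that moment; what a row does not reach only later rows make up. A row lasts 1/12 s, in which the tool goes at most 41.7 mm and 7.16 degrees, less where a joint would pass 70% of its speed; a pose out of reach is approached as far as the arm can. A call with a gripper value outside its range is refused whole. OPENING is the opening, from 0 (shut) to 1 (fully open), set as the call begins (- or left out, the last holds). The fingers move at their own pace and stop on an object; the grip force is fixed at half the most. Time passes only in rows, so rows that repeat a pose let the fingers close. It gives the time, the measured TCP pose, the force, the opening and the grip force at its end, in the units of the state.
- read_state(): the state, without advancing time (a new reading comes with each control period).
- grab_frame(name): name is "scene" or "top"; returns a dict with "frame" (480x640x3 uint8, red, green, blue), "fx", "fy", "cx", "cy" (pixels), "xyz" and "rotation" of the camera in the world. Camera axes: x right, y down, z forward; pixel columns grow to the right and rows downward; lengths in m; the calibration is good to about 2 mm. A picture is of the moment at which its call begins. There is no depth.
- finish_job(): hands the job in; it is judged then, once.
The state is a dict: "time": time; "joint_positions": joint angles; "dq": joint speeds; "joint_torque": joint torques, N m; "tcp_pos": TCP position; "tcp_rot": TCP orientation; "contact_force": force on the tool from outside, world axes, zero at the start; "wrist_torque": the same for the moment, N m; "opening": finger opening in m; "grip_force": force on a finger pad.
Only numpy, scipy, OpenCV 4.12 (cv2) and the standard library are available. Lean on these libraries where they do the work, as an engineer would, in place of code of your own. Each camera call takes 0.05 s, during which the arm holds its last target. There are 200 camera calls.

### The job

Make up the two dark wooden serving boards for the guests. On the long board, lay the square steel coaster squarely on the inlaid square and stand the amber jar in the middle of that coaster, and stand the white toothpick holder in the middle of the small inlaid ring; on the round board, lay the round steel coaster in the middle of the inlaid ring and stand the little white coffee cup upright in the middle of that coaster. Leave the sugar pot and the humidifier where they are.

Things in the scene. Friction and masses are not known exactly. Their poses are not given: they have to be found in the camera images.
- square_coaster_mid (a point): Centre of the square steel coaster with a darker brushed middle: flat plate 62 x 62 mm, 8 mm thick, about 0.12 kg, loose, lying flat on the table. x and y are parallel to its sides, z up through its thickness; the table top is 4 mm below this point. The jar stands on its flat top, 4 mm above this point.
- round_coaster_mid (a point): Centre of the round steel coaster with a darker brushed middle: flat disc, diameter 66 mm, 8 mm thick, about 0.12 kg, loose, lying flat on the table. z is its axis, up. The coffee cup stands on its flat top, 4 mm above this point.
- jar_mid (a point): Centre, half-way up, of the closed, empty amber glass jar with a clip-on lid: upright cylinder, diameter 58 mm, 72 mm high (glass body 54 mm, lid above), about 0.18 kg; its flat bottom is 36 mm below this point. The thin lid clip near the top does not get in the way. Its z axis points up when it stands upright.
- toothpick_holder_mid (a point): Centre, half-way up, of the white plastic toothpick holder: upright cylinder, diameter 38 mm and 56 mm high, with a narrower push button (22 mm wide, 12 mm high) on top, 68 mm in all, about 0.07 kg; its flat bottom is 34 mm below this point. Its z axis points up when it stands upright.
- coffee_cup_mid (a point): Centre, half-way up, of the small white ceramic coffee cup without a handle: open at the top, outer diameter 58 mm (narrowing to 48 mm at the foot in the lowest 12 mm), 50 mm high, wall 4 mm, about 0.1 kg; its flat bottom is 25 mm below this point. Its z axis points up when it stands upright.
- square_inlay (a point): Centre of the pale inlaid square outline (70 mm) on the top face of the long board: a dark wooden board 250 x 120 mm, 12 mm thick, flat, without a rim, fixed to the table. The point lies on the board's top, 12 mm above the table. x runs along the board's length, away from the small ring and towards the nearer end (65 mm away); y across it; z up.
- small_ring_inlay (a point): Centre of the small pale inlaid ring (48 mm across) on the long board's top face, 12 mm above the table, 120 mm from the inlaid square along the board's length. Same axes as the inlaid square.
- big_ring_inlay (a point): Centre of the pale inlaid ring (76 mm across) in the middle of the round board's top face: a dark wooden disc, diameter 150 mm, 12 mm thick, flat, without a rim, fixed to the table. The point lies on its top, 12 mm above the table; z up.
- sugar_pot_mid (a point): Centre, half-way up, of the white ceramic sugar pot with a domed lid and a ball knob: 68 mm across, 65 mm high, loose, standing among the stock on the table. Not wanted on either board: it stays where it is.
- humidifier_mid (a point): Centre, half-way up, of the white ceramic humidifier shell with a small turning knob on its side: widest diameter 104 mm, 115 mm high, loose, 0.7 kg, standing beyond the stock. It stays where it is.
Not all that is in view belongs to the job. Leave any green or red look-alike of the part that bears big_ring_inlay alone.

How it is judged:
By the outcome, as a careful person would: the job done as asked, in the order asked, and still so for the second after the job is handed in, with the robot touching nothing.
It also fails if it takes over 128 s, if anything falls off the work surface, if the arm or the gripper's body presses on something with over 40 N, if the wrist force passes 120 N, or if a joint passes its speed limit or range.

## Working session

There is one attempt and no reset: what is moved stays moved. The work goes in short steps, Python scripts to look and compute and a shell command to move; the robot and the scene stay as the last step left them, time stands still between calls to the robot, and variables do not carry over. Pictures are saved under pics/ and viewed, at most 17 in all, crops included, and the job is handed in when it is done.

```bash
mkdir -p pics; ls; python3 - <<'E'
from workcell import *
import cv2,json
s=read_state();print(s)
for n in("top","scene"):
    f=grab_frame(n);cv2.imwrite(f"pics/{n}0.png",f["frame"][:,:,::-1]);print({k:(v if not hasattr(v,'tolist') else v.tolist()) for k,v in f.items() if k!="frame"})
import workcell;print([x for x in dir(workcell) if x[0]!='_'])
try: print(tcp_to_grasp)
except Exception as e: print(e)
E
```

```text
pics
{'time': 0.0, 'joint_positions': array([-1.38230372e+00,  3.81200792e-01,  1.29826590e+00, -5.65640690e-06,
        1.46355919e+00, -2.15287551e-01]), 'dq': array([-4.01268760e-04,  3.46291456e-06, -1.96781201e-03,  2.67711680e-04,
        1.57177295e-03,  1.24624932e-04]), 'joint_torque': array([ 2.10949169e-03, -4.48455656e+01, -2.31281537e+01, -2.44447892e-05,
        4.74311950e-03, -7.23550158e-06]), 'tcp_pos': array([ 0.21604162, -0.50548246,  0.23070746]), 'tcp_rot': array([[ 9.19582156e-01,  3.92897676e-01, -2.74079022e-04],
       [ 3.92897656e-01, -9.19581129e-01,  1.40678193e-03],
       [ 3.00683454e-04, -1.40133657e-03, -9.99998973e-01]]), 'contact_force': array([-0.22063804, -0.72507728, -0.15675609]), 'wrist_torque': array([ 0.0086914 , -0.00127411,  0.0571994 ]), 'grip_force': 0.0, 'opening': 0.08535837168848964}
{'fx': 492.5549748874093, 'fy': 492.5549748874093, 'cx': 334.6890088969903, 'cy': 240.91494362529568, 'xyz': [0.34955755552993045, 0.11033503809543865, 1.1266351711391096], 'rotation': [[-0.003593493367118976, -0.9830288806715123, 0.18341566610061988], [-0.9996892409265294, -0.000993093620738086, -0.024908539515591948], [0.024667962647122437, -0.1834481766896964, -0.9827198268520212]]}
{'fx': 449.91696130105447, 'fy': 449.91696130105447, 'cx': 321.0608381072437, 'cy': 240.68977797943333, 'xyz': [1.2424626829068262, -0.39145606252614196, 0.7728720089581739], 'rotation': [[0.5742719700705644, 0.5286120561180108, -0.6251247863570615], [0.818589905124086, -0.3604600460667566, 0.4471902530450452], [0.011057649850337239, -0.7685296671672738, -0.6397185936515734]]}
['PlanningError', 'finish_job', 'grab_frame', 'read_state', 'tcp_to_grasp']
0.0187
```

View pics/top0.png

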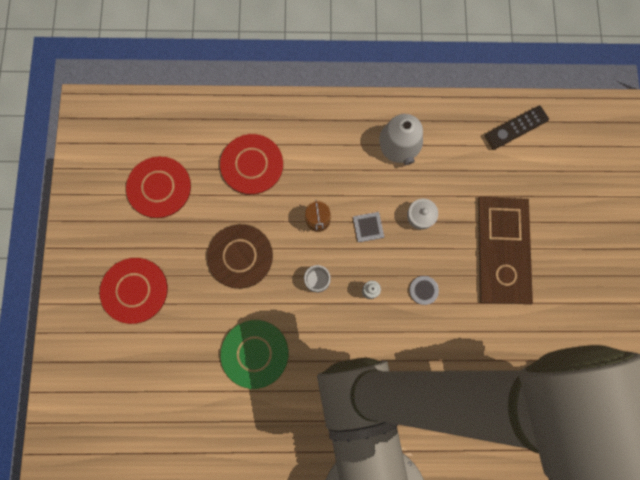

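View pics/scene0.png

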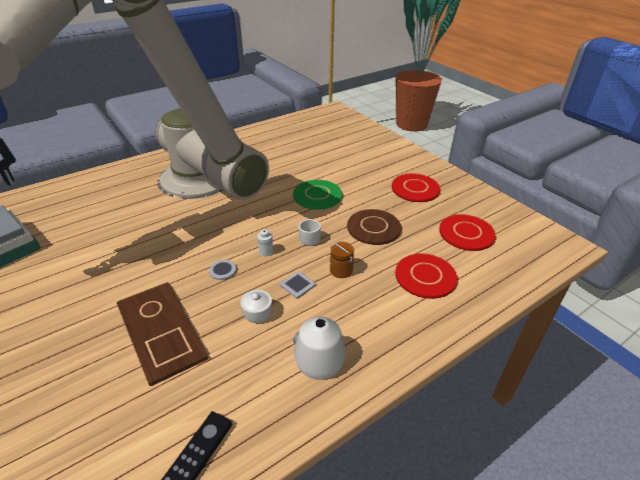

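```bash
cat > h.py <<'E'
from workcell import *
import cv2, numpy as np
from scipy.optimize import minimize
def proj(f,P):
    R=np.array(f["rotation"]);p=(np.atleast_2d(P)-f["xyz"])@R
    return np.c_[f["fx"]*p[:,0]/p[:,2]+f["cx"],f["fy"]*p[:,1]/p[:,2]+f["cy"]]
def ray(f,uv,z):
    d=np.array(f["rotation"])@[(uv[0]-f["cx"])/f["fx"],(uv[1]-f["cy"])/f["fy"],1]
    c=np.array(f["xyz"]);return (c+d*(z-c[2])/d[2])[:2]
def blob(m,uv):
    n,l,s,c=cv2.connectedComponentsWithStats(m.astype(np.uint8))
    ys,xs=np.nonzero(m);i=np.argmin((xs-uv[0])**2+(ys-uv[1])**2)
    return l==l[ys[i],xs[i]]
t=np.linspace(0,2*np.pi,72,endpoint=False)
def solid(parts): # list of (r,z)
    return np.vstack([np.c_[r*np.cos(t),r*np.sin(t),0*t+z] for r,z in parts])
def fit(f,mask,parts,z0=0):
    """position whose projected hull has the mask's centroid; also area ratio"""
    m=mask.astype(np.uint8);M=cv2.moments(cv2.convexHull(max(cv2.findContours(m,0,1)[0],key=len)))
    c=np.array([M['m10'],M['m01']])/M['m00'];S=solid(parts)+[0,0,z0];p=np.r_[ray(f,c,z0+parts[-1][1]/2),0]
    for _ in range(6):
        q=cv2.moments(cv2.convexHull(proj(f,S+p).astype(np.float32)))
        e=c-[q['m10']/q['m00'],q['m01']/q['m00']]
        h=z0+parts[-1][1]/2
        p[:2]+=ray(f,c,h)-ray(f,c-e,h)
    return p[:2],M['m00']/q['m00']
E
cat > m.py <<'E'
from h import *
jar=[(.029,0),(.029,.072)];cup=[(.024,0),(.029,.012),(.029,.05)];tp=[(.019,0),(.019,.056),(.011,.056),(.011,.068)];rc=[(.033,0),(.033,.008)]
sug=[(.034,0),(.034,.04),(.005,.065)]
pix={"top":dict(jar=(318,216),cup=(317,285),tp=(372,290),rc=(424,290),sc=(368,227),sug=(423,214)),
"scene":dict(jar=(342,262),cup=(310,232),tp=(265,245),rc=(222,269),sc=(298,285),sug=(257,308))}
for n in("top","scene"):
    f=grab_frame(n);I=f["frame"];hsv=cv2.cvtColor(I,cv2.COLOR_RGB2HSV)
    H,S,V=[hsv[...,i].astype(int) for i in range(3)]
    grey=(S<75); out=I.copy()
    amber=((S>185)&(H<18)&(V<220)&(V>60))
    for k,parts in dict(jar=jar,cup=cup,tp=tp,rc=rc,sug=sug).items():
        m=blob(amber if k=="jar" else grey,pix[n][k]); print(n,k,*fit(f,m,parts),m.sum())
        out[m]=(255,0,255)
    m=blob(grey,pix[n]["sc"]);c=max(cv2.findContours(m.astype(np.uint8),0,1)[0],key=len).reshape(-1,2)
    w=np.array([ray(f,u,.008) for u in c]);r=cv2.minAreaRect((w*1000).astype(np.float32));print(n,"sc",r);out[m]=(255,0,255)
    dark=(V<105)&(H<25)
    cv2.imwrite(f"pics/seg_{n}.png",out[150:380,190:560,::-1] if n=="top" else out[170:400,80:450,::-1])
    for k,uv in (dict(rb=(215,250),lb=(485,250)) if n=="top" else dict(rb=(355,225),lb=(150,330))).items():
        b=blob(dark,uv).astype(np.uint8)
        c=max(cv2.findContours(b,0,1)[0],key=len);fill=cv2.drawContours(b*0,[c],-1,1,-1)
        if k=="rb": print(n,"rb",*fit(f,fill,[(.075,0),(.075,.012)]))
        else:
            w=np.array([ray(f,u,.012) for u in c.reshape(-1,2)]);print(n,"lb",cv2.minAreaRect((w*1000).astype(np.float32)))
        inl=cv2.erode(fill,np.ones((5,5)))&((V>120)&(S<200))
        nn,l,s,ce=cv2.connectedComponentsWithStats(inl)
        for i in range(1,nn):
            if s[i,4]>25:
                cc=max(cv2.findContours((l==i).astype(np.uint8),0,1)[0],key=len).reshape(-1,2)
                w=(np.array([ray(f,u,.012) for u in cc])*1000).astype(np.float32)
                print("  inlay",s[i],cv2.minAreaRect(w),cv2.fitEllipse(w))
E
python3 m.py; python3 -c "
import cv2,numpy as np
a=cv2.imread('pics/seg_top.png');b=cv2.imread('pics/seg_scene.png');cv2.imwrite('pics/seg.png',np.vstack([a,b]))"
```

```text
h.py:20: RuntimeWarning: invalid value encountered in divide
  c=np.array([M['m10'],M['m01']])/M['m00'];S=solid(parts)+[0,0,z0];p=np.r_[ray(f,c,z0+parts[-1][1]/2),0]
Traceback (most recent call last):
  File "m.py", line 12, in <module>
    m=blob(amber if k=="jar" else grey,pix[n][k]); print(n,k,*fit(f,m,parts),m.sum())
                                                              ~~~^^^^^^^^^^^
  File "h.py", line 23, in fit
    e=c-[q['m10']/q['m00'],q['m01']/q['m00']]
         ~~~~~~~~^~~~~~~~~
ZeroDivisionError: float division by zero
[ WARN:0@0.011] global loadsave.cpp:275 findDecoder imread_('pics/seg_top.png'): can't open/read file: check file path/integrity
[ WARN:0@0.011] global loadsave.cpp:275 findDecoder imread_('pics/seg_scene.png'): can't open/read file: check file path/integrity
Traceback (most recent call last):
cv2.error: OpenCV(4.12.0) :-1: error: (-5:Bad argument) in function 'imwrite'
> Overload resolution failed:
>  - img data type = object is not supported
>  - Expected Ptr<cv::UMat> for argument 'img'
```

```bash
python3 - <<'E'
import cv2
for n,ps in dict(top=[(312,222),(324,210),(318,228),(345,240),(300,200),(290,220),(485,250),(215,250),(505,208),(506,263),(370,240),(317,270)],scene=[(342,250),(342,270),(335,265),(350,300),(300,320),(150,330),(150,302)]).items():
    h=cv2.cvtColor(cv2.imread(f"pics/{n}0.png"),cv2.COLOR_BGR2HSV)
    print(n,[(p,h[p[1],p[0]].tolist()) for p in ps])
E
```

```text
top [((312, 222), [14, 181, 110]), ((324, 210), [12, 182, 115]), ((318, 228), [13, 137, 80]), ((345, 240), [17, 111, 159]), ((300, 200), [15, 113, 181]), ((290, 220), [13, 115, 100]), ((485, 250), [12, 145, 81]), ((215, 250), [11, 149, 77]), ((505, 208), [14, 123, 139]), ((506, 263), [12, 140, 91]), ((370, 240), [15, 80, 143]), ((317, 270), [18, 40, 96])]
scene [((342, 250), [14, 208, 131]), ((342, 270), [14, 209, 94]), ((335, 265), [14, 211, 111]), ((350, 300), [16, 111, 186]), ((300, 320), [17, 110, 225]), ((150, 330), [11, 151, 86]), ((150, 302), [14, 125, 147])]
```

```bash
sed -i 's/amber=.*/amber=((S>155)\&(H<20)\&(V>40)); grey=(S<75); /; s/(V>120)&(S<200)/(V>112)/; s/dark=.*/dark=(V<108)\&(S>120)\&(H<25)/' m.py
python3 m.py; python3 -c "
import cv2,numpy as np
a=cv2.imread('pics/seg_top.png');b=cv2.imread('pics/seg_scene.png');cv2.imwrite('pics/seg.png',cv2.resize(np.vstack([a,b]),None,fx=1.3,fy=1.3))"
```

```text
top jar [0.61072537 0.13646567] 0.30622988729880657 212
top cup [0.46890267 0.12271096] 0.9851247919834211 593
top tp [0.44445439 0.00214266] 0.9215752268270744 281
top rc [ 0.44547665 -0.12128364] 0.9806795431231728 692
top sug [ 0.620894   -0.12047621] 0.9035691568081907 762
top sc ((592.3060913085938, 4.2794647216796875), (63.69315719604492, 64.20928192138672), 11.125471115112305)
top rb [0.52381628 0.30091953] 0.9586959562588325
  inlay [223 239  34  34 279] ((523.84814453125, 299.2578125), (76.41190338134766, 74.97511291503906), 1.4672794342041016) ((524.1480712890625, 299.4593505859375), (75.9231948852539, 76.3212661743164), 106.94722747802734)
top lb ((538.4879150390625, -309.1267395019531), (125.56314086914062, 250.35206604003906), 88.54717254638672)
  inlay [489 208  33  33 335] ((599.585205078125, -316.19580078125), (75.97193145751953, 77.4837646484375), 87.42842864990234) ((598.98486328125, -315.9603271484375), (86.75251007080078, 88.46212005615234), 48.60624313354492)
  inlay [496 264  22  22 174] ((479.72662353515625, -311.5517883300781), (49.02671813964844, 48.386302947
[... 683 characters left out ...]
), 55.73717498779297) ((522.6506958007812, 301.9812927246094), (76.71729278564453, 77.2696533203125), 121.74125671386719)
scene lb ((543.9998779296875, -308.93267822265625), (124.10908508300781, 254.02027893066406), 87.26947784423828)
  inlay [139 301  24  17 149] ((478.86346435546875, -309.6349182128906), (49.41813659667969, 47.0457763671875), 55.5312614440918) ((478.3241882324219, -309.4062194824219), (48.135555267333984, 48.91516876220703), 133.2339630126953)
  inlay [144 327  49  41 364] ((598.0621337890625, -313.57342529296875), (76.85615539550781, 77.41204833984375), 87.80738830566406) ((598.4774780273438, -313.7823486328125), (86.05509948730469, 90.79739379882812), 176.85507202148438)
```

View pics/seg.png

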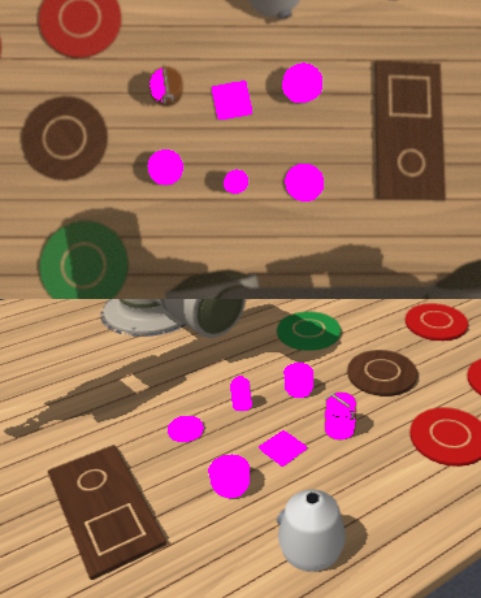

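```bash
cat > go.py <<'E'
import sys,numpy as np
from workcell import *
x,y,z,w=map(float,sys.argv[1:5]);s=read_state();R=s["tcp_rot"];p=s["tcp_pos"]
yaw=np.arctan2(R[1,0],R[0,0]);Rn=np.array([[np.cos(yaw),np.sin(yaw),0],[np.sin(yaw),-np.cos(yaw),0],[0,0,-1]])
d=100*Rn.T@(np.array([x,y,z])-p);t=yaw-np.radians(w);t=(t+np.pi/2)%np.pi-np.pi/2
print("dp",d.round(2),"turn",round(t,3),"rows",max(np.linalg.norm(d)/4.17,abs(np.degrees(t))/7.16).round(1),"yaw",np.degrees(yaw).round(2),"p",p.round(4),"tilt",R[:2,2].round(4),"F",s["contact_force"].round(1),"open",round(s["opening"],4),"t",s["time"],"q6",s["joint_positions"][5].round(2))
E
python3 go.py 0.5935 0.004 0.08 10.8
```

```text
dp [ 54.73 -32.03  15.1 ] turn 0.215 rows 15.6 yaw 23.14 p [ 0.2161 -0.5056  0.231 ] tilt [-0.0001  0.0007] F [-0.7  0.1 -0.5] open 0.0854 t 0.25 q6 -0.22
```

```bash
python3 -m creep '[{"dp":[54.73,-32.03,5],"turn":0.215},{"dp":[54.73,-32.03,5],"turn":0.215},{"dp":[54.73,-32.03,5],"turn":0.215},{"dp":[54.73,-32.03,5],"turn":0.215},{"dp":[54.73,-32.03,5],"turn":0.215},{"dp":[54.73,-32.03,5],"turn":0.215},{"dp":[54.73,-32.03,5],"turn":0.215},{"dp":[54.73,-32.03,5],"turn":0.215},{"dp":[54.73,-32.03,5],"turn":0.215},{"dp":[54.73,-32.03,5],"turn":0.215},{"dp":[54.73,-32.03,5],"turn":0.215},{"dp":[54.73,-32.03,5],"turn":0.215},{"dp":[54.73,-32.03,5],"turn":0.215},{"dp":[54.73,-32.03,5],"turn":0.215},{"dp":[54.73,-32.03,12],"turn":0.215},{"dp":[54.73,-32.03,15],"turn":0.215},{"dp":[54.73,-32.03,15],"turn":0.215},{"dp":[54.73,-32.03,15],"turn":0.215},{"dp":[54.73,-32.03,15],"turn":0.215}]' 0.88
python3 go.py 0.5935 0.004 0.005 10.8; python3 - <<'E'
from h import *
f=grab_frame("scene");cv2.imwrite("pics/s1.png",cv2.resize(f["frame"][170:370,180:430,::-1],None,fx=3,fy=3))
E
```

```text
time: 1.83
tcp_pos: [0.5931, 0.0041, 0.0805]
tcp_rot: [[0.982, 0.189, -0.003], [0.189, -0.982, 0.0], [-0.003, -0.001, -1.0]]
contact_force: [-0.3, 0.0, 0.3]
opening: 0.0752
grip_force: 0.0
dp [0.04 0.02 7.55] turn 0.001 rows 1.8 yaw 10.88 p [0.5931 0.0041 0.0805] tilt [-0.003   0.0004] F [-0.3  0.   0.3] open 0.0752 t 1.8333 q6 1.19
```

View pics/s1.png

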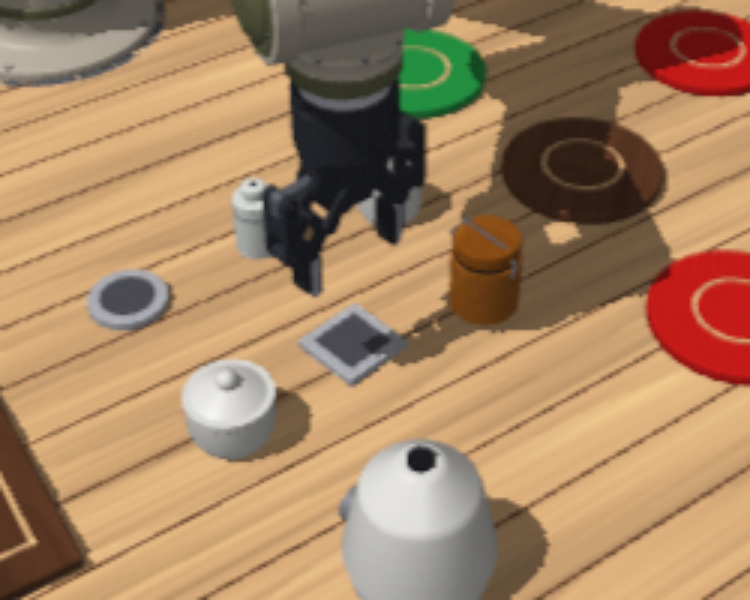

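```bash
python3 -m creep '[{"dp":[0,0,4],"turn":0},{"dp":[0,0,7],"turn":0},{"dp":[0,0,7.8],"turn":0},{"dp":[0,0,8.2],"turn":0},{"dp":[0,0,8.4],"turn":0},{"dp":[0,0,8.4],"turn":0},{"dp":[0,0,8.4],"turn":0}]'; for z in 0.15 0.15 0.15 0.15;do :;done; python3 -m creep '[{"dp":[0,0,0.15],"turn":0},{"dp":[0,0,0.15],"turn":0}]'|egrep 'tcp_pos|force'; python3 -m creep '[{"dp":[0,0,0.15],"turn":0},{"dp":[0,0,0.15],"turn":0}]'|egrep 'tcp_pos|force';python3 -m creep '[{"dp":[0,0,0.15],"turn":0},{"dp":[0,0,0.15],"turn":0}]'|egrep 'tcp_pos|force'
```

```text
time: 2.47
tcp_pos: [0.5945, 0.0035, -0.0007]
tcp_rot: [[0.982, 0.188, 0.003], [0.188, -0.982, -0.001], [0.003, 0.001, -1.0]]
contact_force: [-0.7, 0.8, 0.3]
opening: 0.0749
grip_force: 0.0
tcp_pos: [0.5939, 0.0038, -0.0034]
contact_force: [-0.7, 0.9, -0.6]
grip_force: 0.0
tcp_pos: [0.5935, 0.0039, -0.0057]
contact_force: [-1.1, 0.1, -0.2]
grip_force: 0.0
tcp_pos: [0.5934, 0.0039, -0.0074]
contact_force: [-0.7, -0.0, 0.2]
grip_force: 0.0
```

```bash
python3 -m creep '[{"dp":[0,0,-0.2],"turn":0},{"dp":[0,0,-0.2],"turn":0},{"dp":[0,0,-0.2],"turn":0},{"dp":[0,0,-0.2],"turn":0},{"dp":[0,0,-0.2],"turn":0},{"dp":[0,0,-0.2],"turn":0},{"dp":[0,0,-0.2],"turn":0},{"dp":[0,0,-0.2],"turn":0}]' 0.6; python3 -m creep '[{"dp":[0,0,-1],"turn":0},{"dp":[0,0,-3],"turn":0},{"dp":[0,0,-5],"turn":0},{"dp":[0,0,-5],"turn":0}]'
python3 - <<'E'
from h import *
f=grab_frame("scene");cv2.imwrite("pics/s2.png",cv2.resize(f["frame"][190:320,200:400,::-1],None,fx=3,fy=3))
E
```

```text
time: 3.63
tcp_pos: [0.5938, 0.0038, -0.0045]
tcp_rot: [[0.982, 0.188, 0.001], [0.188, -0.982, -0.0], [0.001, 0.0, -1.0]]
contact_force: [-1.4, 0.9, 6.4]
opening: 0.0599
grip_force: 65.4
time: 3.97
tcp_pos: [0.5953, 0.0036, 0.0488]
tcp_rot: [[0.982, 0.188, 0.006], [0.188, -0.982, -0.001], [0.006, 0.002, -1.0]]
contact_force: [0.7, -0.6, -0.5]
opening: 0.0601
grip_force: 65.2
```

View pics/s2.png

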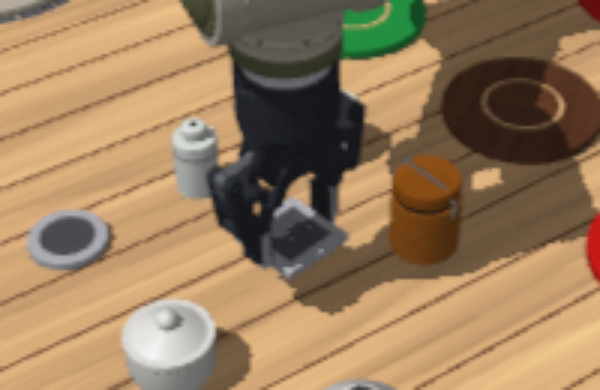

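```bash
python3 -m creep '[{"dp":[0,0,-4],"turn":0},{"dp":[0,0,-7],"turn":0},{"dp":[0,0,-7],"turn":0},{"dp":[0,0,-7],"turn":0}]' >/dev/null; python3 go.py 0.599 -0.315 0.04 -2.1
```

```text
dp [-5.47 31.41  7.54] turn 0.226 rows 7.9 yaw 10.82 p [0.5938 0.0038 0.1154] tilt [ 0.0018 -0.0004] F [ 0.1 -0.3 -2.3] open 0.0597 t 4.35 q6 1.19
```

```bash
python3 -m creep '[{"dp":[-0.4,2.5,0],"turn":0},{"dp":[-1,6,0],"turn":0.04},{"dp":[-1.7,10,0],"turn":0.08},{"dp":[-2.4,14,0],"turn":0.11},{"dp":[-3.1,18,0],"turn":0.14},{"dp":[-3.8,22,0],"turn":0.17},{"dp":[-4.5,26,0],"turn":0.2},{"dp":[-5.1,29,0],"turn":0.226},{"dp":[-5.4,30.9,0],"turn":0.226},{"dp":[-5.47,31.41,0],"turn":0.226},{"dp":[-5.47,31.41,3],"turn":0.226},{"dp":[-5.47,31.41,6],"turn":0.226},{"dp":[-5.47,31.41,8],"turn":0.226},{"dp":[-5.47,31.41,8],"turn":0.226},{"dp":[-5.47,31.41,8],"turn":0.226}]' >/dev/null; python3 go.py 0.599 -0.315 0.009 -2.1
cat > sq.py <<'E'
from h import *
import sys
z=float(sys.argv[1])
fs={n:grab_frame(n) for n in("top","scene")}
for n,f in fs.items():
    c=proj(f,[.599,-.315,.012])[0].astype(int);I=f["frame"][c[1]-35:c[1]+35,c[0]-45:c[0]+45,::-1]
    cv2.imwrite(f"pics/sq_{n}.png",cv2.resize(I,None,fx=6,fy=6,interpolation=cv2.INTER_CUBIC))
cv2.imwrite(sys.argv[2],np.vstack([cv2.resize(cv2.imread(f"pics/sq_{n}.png"),None,fx=.7,fy=.7) for n in fs]))
E
python3 sq.py .012 pics/s3.png
```

```text
dp [0.08 0.13 2.43] turn 0.0 rows 0.6 yaw -2.09 p [ 0.5982 -0.3137  0.0333] tilt [-0.003   0.0025] F [0.  0.3 0.3] open 0.0601 t 5.6 q6 0.95
```

View pics/s3.png

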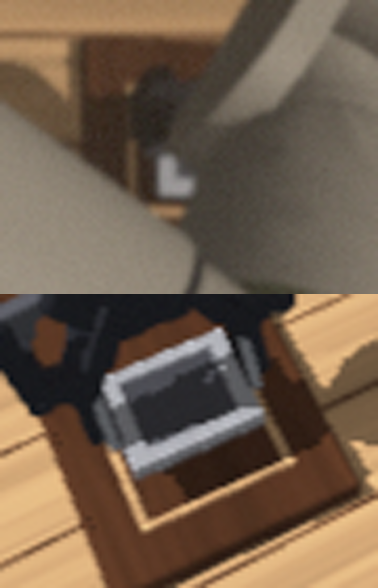

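```bash
python3 -m creep '[{"dp":[0.05,0.05,1.2],"turn":0},{"dp":[0.05,0.05,2.2],"turn":0},{"dp":[0.05,0.05,2.35],"turn":0},{"dp":[0.05,0.05,2.35],"turn":0},{"dp":[0.05,0.05,2.35],"turn":0}]'; python3 go.py 0.599 -0.315 0.0075 -2.1
```

```text
time: 6.12
tcp_pos: [0.5993, -0.3155, 0.0113]
tcp_rot: [[0.999, -0.037, -0.0], [-0.037, -0.999, 0.0], [-0.0, -0.0, -1.0]]
contact_force: [-0.5, -0.2, -1.2]
opening: 0.0599
grip_force: 66.2
dp [-0.03 -0.05  0.38] turn -0.001 rows 0.1 yaw -2.13 p [ 0.5993 -0.3155  0.0113] tilt [-0.0001  0.0001] F [-0.5 -0.2 -1.2] open 0.0599 t 6.1167 q6 0.95
```

```bash
python3 -m creep '[{"dp":[-0.03,-0.05,0.2],"turn":0},{"dp":[-0.03,-0.05,0.35],"turn":0},{"dp":[-0.03,-0.05,0.35],"turn":0},{"dp":[-0.03,-0.05,0.35],"turn":0}]'; python3 -m creep '[{"dp":[0,0,0],"turn":0},{"dp":[0,0,0],"turn":0},{"dp":[0,0,0],"turn":0},{"dp":[0,0,0],"turn":0},{"dp":[0,0,-2],"turn":0},{"dp":[0,0,-6],"turn":0},{"dp":[0,0,-10],"turn":0},{"dp":[0,0,-12],"turn":0},{"dp":[0,0,-12],"turn":0}]' 0.85; python3 go.py 0.611 0.123 0.14 30
```

```text
time: 6.45
tcp_pos: [0.5989, -0.315, 0.0078]
tcp_rot: [[0.999, -0.037, 0.0], [-0.037, -0.999, -0.0], [0.0, 0.0, -1.0]]
contact_force: [-0.1, -0.2, -2.0]
opening: 0.0599
grip_force: 66.2
time: 7.2
tcp_pos: [0.6007, -0.3162, 0.134]
tcp_rot: [[0.999, -0.037, 0.008], [-0.037, -0.999, -0.006], [0.008, 0.006, -1.0]]
contact_force: [0.7, -0.1, 0.4]
opening: 0.0727
grip_force: 0.0
dp [ -0.59 -43.93  -0.6 ] turn -0.561 rows 10.5 yaw -2.12 p [ 0.6007 -0.3162  0.134 ] tilt [ 0.0082 -0.0063] F [ 0.7 -0.1  0.4] open 0.0727 t 7.2 q6 0.95
```

```bash
python3 -m creep '[{"dp":[-0.1,-4,-1],"turn":0},{"dp":[-0.2,-8,-1],"turn":0},{"dp":[-0.3,-12,-1],"turn":0},{"dp":[-0.4,-16,-1],"turn":0},{"dp":[-0.5,-20,-1],"turn":0},{"dp":[-0.5,-24,-1],"turn":0},{"dp":[-0.5,-28,-1],"turn":0},{"dp":[-0.5,-32,-1],"turn":0},{"dp":[-0.6,-34,-1],"turn":0},{"dp":[-0.6,-34,-1],"turn":0}]' >/dev/null
cat > sq2.py <<'E'
from h import *
for n in("top","scene"):
    f=grab_frame(n);hsv=cv2.cvtColor(f["frame"],cv2.COLOR_RGB2HSV);H,S,V=[hsv[...,i].astype(int) for i in range(3)]
    # coaster: grey blob; outline vs projected square model (fit x,y,yaw by silhouette overlap)
    g=blob(S<75,proj(f,[.599,-.315,.018])[0])
    k=6
    def model(p,s,z0,z1):
        c,si=np.cos(p[2]),np.sin(p[2]);q=np.array([[-1,-1],[1,-1],[1,1],[-1,1]])*s/2@np.array([[c,si],[-si,c]])+p[:2]
        P=np.vstack([np.c_[q,[z0]*4],np.c_[q,[z1]*4]]);return cv2.convexHull(proj(f,P).astype(np.float32))
    def cost(v):
        p=[.599+v[0]/1000,-.315+v[1]/1000,np.radians(v[2])];h=model(p,.062,.012,.020)
        im=np.zeros((480*k//1,640*k//1),np.uint8) if 0 else None
        x0,y0=c0;im=np.zeros((60*k,70*k),np.uint8);cv2.fillConvexPoly(im,np.round((h.reshape(-1,2)-[x0-.5,y0-.5])*k*16).astype(np.int32),1,shift=4)
        return np.abs(im.astype(float)-G).mean()
    u=proj(f,[.599,-.315,.016])[0].astype(int);c0=u-[35,30]
    G=cv2.resize(g[c0[1]:c0[1]+60,c0[0]:c0[0]+70].astype(np.float32),None,fx=k,fy=k,interpolation=cv2.INTER_LINEAR);G=(G>.5)*1.
    best=min((minimize(cost,[a,b,-2],method="Nelder-Mead",options=dict(initial_simplex=[[a,b,-2],[a+2,b,-2],[a,b+2,-2],[a,b,2]])) for a in(0,2) for b in(0,2)),key=lambda r:r.fun)
    print(n,"coaster",best.x.round(2),best.fun,g.sum())
    cv2.imwrite(f"pics/q_{n}.png",cv2.resize(f["frame"][c0[1]-5:c0[1]+65,c0[0]-5:c0[0]+75,::-1],None,fx=6,fy=6,interpolation=cv2.INTER_CUBIC))
cv2.imwrite("pics/s4.png",np.hstack([cv2.imread("pics/q_top.png"),cv2.imread("pics/q_scene.png")])[:, :800] if 0 else cv2.resize(np.hstack([cv2.imread("pics/q_top.png"),cv2.imread("pics/q_scene.png")]),(790,346)))
E
python3 sq2.py; python3 go.py 0.611 0.123 0.14 -2.1
```

```text
top coaster [ 0.16 -0.81 -3.39] 0.005039682539682539 740
scene coaster [-1.63  0.51 -1.96] 0.006408730158730159 866
dp [ 0.21 -9.78 -0.26] turn 0.001 rows 2.3 yaw -2.05 p [0.6054 0.0254 0.1374] tilt [-0.0007 -0.0002] F [ 0.2 -0.4 -0. ] open 0.0726 t 8.1333 q6 1.45
```

View pics/s4.png

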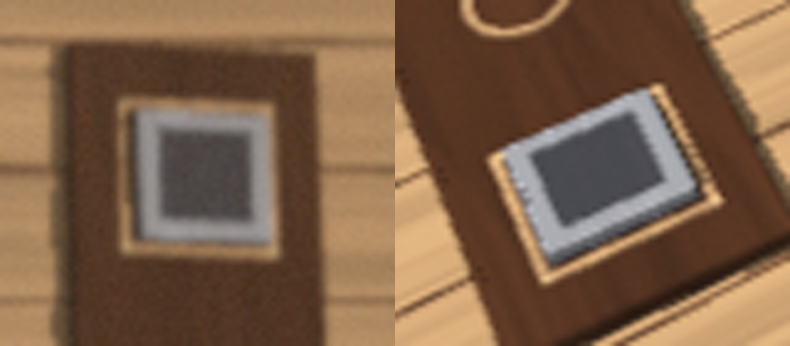

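```bash
python3 - <<'E'
from h import *
for n,uv in(("top",(312,222)),("scene",(342,262))):
    f=grab_frame(n);I=cv2.imread(f"pics/{n}0.png");h=cv2.cvtColor(I,cv2.COLOR_BGR2HSV);S=h[...,1].astype(int);V=h[...,2]
    for th in(125,135,150):
        x,y=uv;m=np.zeros(S.shape,np.uint8);r=30;m[y-r:y+r,x-r:x+r]=(S>th)[y-r:y+r,x-r:x+r]
        m=cv2.morphologyEx(m,cv2.MORPH_CLOSE,np.ones((5,5)));m=cv2.morphologyEx(m,cv2.MORPH_OPEN,np.ones((3,3)))
        b=blob(m>0,uv);print(n,th,*fit(f,b,[(.029,0),(.029,.072)]),b.sum(),cv2.boundingRect(b.astype(np.uint8)))
E
```

```text
top 125 [0.6097052  0.12223724] 0.9406332325238476 674 (304, 201, 27, 31)
top 135 [0.60985984 0.12167842] 0.8549704065798898 614 (305, 202, 26, 29)
top 150 [0.61147241 0.12222788] 0.7635259851815583 550 (305, 202, 25, 27)
scene 125 [0.60936424 0.1239144 ] 0.9264197613967738 792 (330, 241, 24, 37)
scene 135 [0.60967411 0.12333105] 0.8982791563586199 768 (330, 241, 24, 37)
scene 150 [0.60980595 0.12306495] 0.882131753847455 757 (330, 242, 24, 36)
```

```bash
python3 -m creep '[{"dp":[0.1,-3.5,0],"turn":0},{"dp":[0.1,-7,0],"turn":0},{"dp":[0.1,-9.76,0],"turn":0},{"dp":[0.1,-9.76,0],"turn":0},{"dp":[0.1,-9.76,0],"turn":0}]' 1 >/dev/null; python3 go.py 0.6098 0.1228 0.018 -2.1
```

```text
dp [-0.06 -0.06 11.95] turn -0.0 rows 2.9 yaw -2.11 p [0.6103 0.1222 0.1375] tilt [-0.0003 -0.0003] F [ 0.1 -0.6  0.3] open 0.0853 t 8.65 q6 1.62
```

```bash
python3 -m creep '[{"dp":[-0.06,-0.06,4],"turn":0},{"dp":[-0.06,-0.06,8],"turn":0},{"dp":[-0.06,-0.06,11],"turn":0},{"dp":[-0.06,-0.06,11.9],"turn":0},{"dp":[-0.06,-0.06,11.9],"turn":0},{"dp":[-0.06,-0.06,11.9],"turn":0}]'|egrep 'pos|force'; python3 -m creep '[{"dp":[0,0,0],"turn":0},{"dp":[0,0,0],"turn":0},{"dp":[0,0,0],"turn":0},{"dp":[0,0,0],"turn":0},{"dp":[0,0,0],"turn":0},{"dp":[0,0,0],"turn":0},{"dp":[0,0,0],"turn":0}]' 0.55; python3 -m creep '[{"dp":[0,0,-2],"turn":0},{"dp":[0,0,-5],"turn":0},{"dp":[0,0,-9],"turn":0},{"dp":[0,0,-11],"turn":0},{"dp":[0,0,-11],"turn":0},{"dp":[0,0,-11],"turn":0}]'; python3 go.py 0.5985 -0.315 0.05 -2.1
```

```text
tcp_pos: [0.6106, 0.122, 0.02]
contact_force: [-0.2, 0.2, 0.7]
grip_force: 0.0
time: 9.73
tcp_pos: [0.6108, 0.1229, 0.0211]
tcp_rot: [[0.999, -0.037, 0.004], [-0.037, -0.999, -0.0], [0.004, 0.0, -1.0]]
contact_force: [-0.9, -2.3, 6.3]
opening: 0.0566
grip_force: 64.8
time: 10.23
tcp_pos: [0.6098, 0.1232, 0.13]
tcp_rot: [[0.999, -0.037, 0.002], [-0.037, -0.999, -0.0], [0.002, -0.0, -1.0]]
contact_force: [-0.3, -0.2, -3.5]
opening: 0.0567
grip_force: 64.7
dp [ 0.49 43.83  8.  ] turn -0.0 rows 10.7 yaw -2.12 p [0.6098 0.1232 0.13  ] tilt [ 0.0025 -0.    ] F [-0.3 -0.2 -3.5] open 0.0567 t 10.2333 q6 1.62
```

```bash
python3 -m creep '[{"dp":[0,2,0],"turn":0},{"dp":[0.05,5.5,0],"turn":0},{"dp":[0.1,9.5,0],"turn":0},{"dp":[0.15,13.5,0],"turn":0},{"dp":[0.2,17.5,0],"turn":0},{"dp":[0.25,21.5,0],"turn":0},{"dp":[0.3,25.5,0],"turn":0},{"dp":[0.35,29.5,0],"turn":0},{"dp":[0.4,33.5,0],"turn":0},{"dp":[0.45,37.5,0],"turn":0},{"dp":[0.49,41,0],"turn":0},{"dp":[0.49,43,0],"turn":0},{"dp":[0.49,43.8,0],"turn":0},{"dp":[0.49,43.83,3],"turn":0},{"dp":[0.49,43.83,6],"turn":0},{"dp":[0.49,43.83,7.7],"turn":0},{"dp":[0.49,43.83,7.7],"turn":0},{"dp":[0.49,43.83,7.7],"turn":0}]' |egrep 'pos|force'; python3 go.py 0.599 -0.315 0.042 -2.1; python3 - <<'E'
from h import *
f=grab_frame("scene");S=cv2.cvtColor(f["frame"],cv2.COLOR_RGB2HSV)[...,1].astype(int)
z=read_state()["tcp_pos"][2]-.0208
u=proj(f,[.5985,-.315,z+.03])[0].astype(int);
o=f["frame"][u[1]-60:u[1]+60,u[0]-65:u[0]+65,::-1].copy()
# predicted base circle & coaster top square centre overlay
for p in (proj(f,solid([(.029,0),(.029,.054)])+[.599,-.315,z])-u+[65,60]): cv2.circle(o,tuple(np.round(p).astype(int)),0,(0,255,0),-1)
cv2.imwrite("pics/s5.png",cv2.resize(o,None,fx=5,fy=5,interpolation=cv2.INTER_NEAREST))
E
```

```text
tcp_pos: [0.5979, -0.3139, 0.0506]
contact_force: [0.3, 0.1, -1.1]
grip_force: 64.6
dp [0.12 0.1  0.86] turn 0.0 rows 0.2 yaw -2.09 p [ 0.5979 -0.3139  0.0506] tilt [-0.0025  0.0021] F [ 0.3  0.1 -1.1] open 0.0563 t 11.7333 q6 0.95
```

View pics/s5.png

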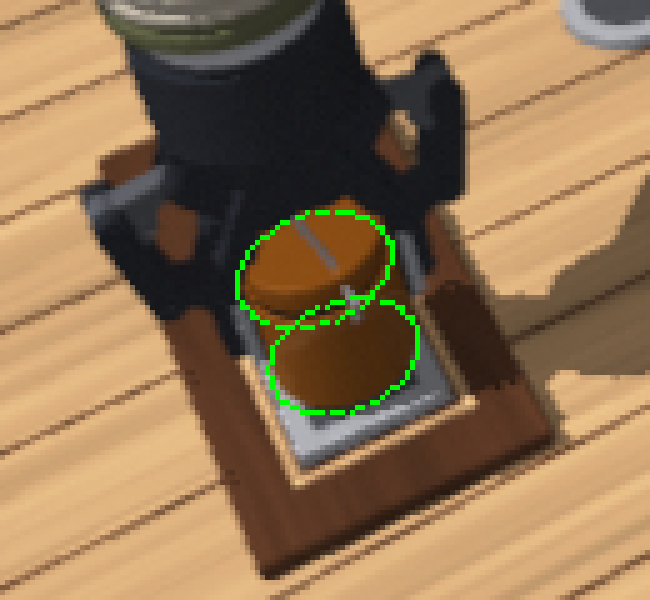

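```bash
python3 -m creep '[{"dp":[0.05,0.05,0.4],"turn":0},{"dp":[0.05,0.05,0.7],"turn":0},{"dp":[0.05,0.05,0.7],"turn":0},{"dp":[0.05,0.05,0.7],"turn":0},{"dp":[0.05,0.05,0.7],"turn":0}]' |egrep 'pos|force'; python3 go.py 0.599 -0.315 0.041 -2.1
```

```text
tcp_pos: [0.5988, -0.3156, 0.0453]
contact_force: [0.4, 0.2, -2.6]
grip_force: 64.7
dp [ 0.01 -0.06  0.43] turn -0.001 rows 0.1 yaw -2.13 p [ 0.5988 -0.3156  0.0453] tilt [ 0.0005 -0.0004] F [ 0.4  0.2 -2.6] open 0.0562 t 12.2 q6 0.95
```

```bash
python3 -m creep '[{"dp":[0.02,-0.05,0.15],"turn":0},{"dp":[0.02,-0.05,0.3],"turn":0},{"dp":[0.02,-0.05,0.3],"turn":0},{"dp":[0.02,-0.05,0.3],"turn":0},{"dp":[0.02,-0.05,0.3],"turn":0}]' |egrep 'pos|force'; python3 -m creep '[{"dp":[0,0,0.1],"turn":0},{"dp":[0,0,0.1],"turn":0},{"dp":[0,0,0.1],"turn":0}]' |egrep 'pos|force'
```

```text
tcp_pos: [0.599, -0.3151, 0.0418]
contact_force: [0.2, 0.4, -2.1]
grip_force: 64.7
tcp_pos: [0.599, -0.3152, 0.0411]
contact_force: [-0.9, -0.6, 1.4]
grip_force: 64.8
```

```bash
python3 -m creep '[{"dp":[0,0,0],"turn":0},{"dp":[0,0,0],"turn":0},{"dp":[0,0,0],"turn":0},{"dp":[0,0,0],"turn":0},{"dp":[0,0,-2],"turn":0},{"dp":[0,0,-6],"turn":0},{"dp":[0,0,-10],"turn":0},{"dp":[0,0,-11],"turn":0},{"dp":[0,0,-11],"turn":0}]' 0.9 |egrep 'pos|force|open'; python3 go.py 0.443 0.0034 0.13 -2.1
```

```text
tcp_pos: [0.6002, -0.3159, 0.1552]
contact_force: [0.6, -0.9, 0.2]
opening: 0.0768
grip_force: 0.0
dp [-16.89 -31.33   2.52] turn -0.0 rows 8.6 yaw -2.12 p [ 0.6002 -0.3159  0.1552] tilt [ 0.0063 -0.0049] F [ 0.6 -0.9  0.2] open 0.0768 t 13.6167 q6 0.95
```

```bash
python3 -m creep '[{"dp":[-1.9,-3.6,0],"turn":0},{"dp":[-3.9,-7.2,0],"turn":0},{"dp":[-5.9,-10.8,0],"turn":0},{"dp":[-7.8,-14.4,0],"turn":0},{"dp":[-9.8,-18,0],"turn":0},{"dp":[-11.7,-21.6,0],"turn":0},{"dp":[-13.7,-25.2,1],"turn":0},{"dp":[-15.6,-28.8,2],"turn":0},{"dp":[-16.89,-31.33,2.5],"turn":0},{"dp":[-16.89,-31.33,2.5],"turn":0},{"dp":[-16.89,-31.33,2.5],"turn":0}]' 0.75 |egrep 'pos|force|open'
cat > jc.py <<'E'
from h import *
for n in("top","scene"):
    f=grab_frame(n);S=cv2.cvtColor(f["frame"],cv2.COLOR_RGB2HSV)[...,1].astype(int)
    u=proj(f,[.599,-.315,.056])[0].astype(int);c0=u-[35,35]
    o=f["frame"][c0[1]:c0[1]+70,c0[0]:c0[0]+70,::-1]
    o=cv2.resize(o,None,fx=5.5,fy=5.5,interpolation=cv2.INTER_CUBIC)
    d={"top":(0,-.0005),"scene":(-.001,.001)}[n]
    for P,c in((solid([(.029,0),(.029,.072)])+[.5985+d[0],-.315+d[1],.02],(0,255,0)),):
        for p in (proj(f,P)-c0+.5)*5.5: cv2.circle(o,tuple(np.round(p).astype(int)),1,c,-1)
    cv2.imwrite(f"pics/j_{n}.png",o)
cv2.imwrite("pics/s6.png",np.hstack([cv2.imread(f"pics/j_{n}.png") for n in("top","scene")]))
E
python3 jc.py; python3 go.py 0.443 0.0034 0.016 -2.1
```

```text
tcp_pos: [0.4408, 0.0055, 0.125]
contact_force: [0.3, -0.9, 0.1]
opening: 0.0642
grip_force: 0.0
dp [ 0.08  0.04 10.95] turn -0.001 rows 2.6 yaw -2.14 p [0.4422 0.0038 0.1255] tilt [-0.0001 -0.0001] F [ 0.7 -0.4  0.6] open 0.064 t 14.6333 q6 1.35
```

View pics/s6.png

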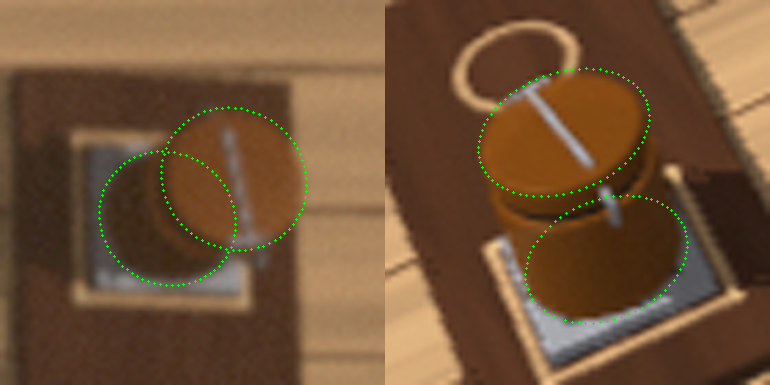

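```bash
python3 -m creep '[{"dp":[0.06,0.04,4],"turn":0},{"dp":[0.06,0.04,8],"turn":0},{"dp":[0.06,0.04,10.5],"turn":0},{"dp":[0.06,0.04,11.1],"turn":0},{"dp":[0.06,0.04,11.1],"turn":0},{"dp":[0.06,0.04,11.1],"turn":0}]'|egrep 'pos|force'; python3 -m creep '[{"dp":[0,0,0],"turn":0},{"dp":[0,0,0],"turn":0},{"dp":[0,0,0],"turn":0},{"dp":[0,0,0],"turn":0},{"dp":[0,0,0],"turn":0},{"dp":[0,0,0],"turn":0},{"dp":[0,0,0],"turn":0}]' 0.3; python3 -m creep '[{"dp":[0,0,-2],"turn":0},{"dp":[0,0,-5],"turn":0},{"dp":[0,0,-9],"turn":0},{"dp":[0,0,-12],"turn":0},{"dp":[0,0,-12],"turn":0},{"dp":[0,0,-12],"turn":0}]'; python3 go.py 0.4789 -0.3106 0.05 -2.1
```

```text
tcp_pos: [0.4433, 0.0032, 0.0155]
contact_force: [-0.5, -0.1, 0.9]
grip_force: 0.0
time: 15.72
tcp_pos: [0.4433, 0.0036, 0.0163]
tcp_rot: [[0.999, -0.037, 0.003], [-0.037, -0.999, -0.001], [0.003, 0.001, -1.0]]
contact_force: [-1.0, 0.0, 7.8]
opening: 0.0369
grip_force: 59.3
time: 16.22
tcp_pos: [0.443, 0.0038, 0.1367]
tcp_rot: [[0.999, -0.037, 0.005], [-0.037, -0.999, -0.001], [0.005, 0.001, -1.0]]
contact_force: [0.2, -0.0, 0.1]
opening: 0.0368
grip_force: 60.1
dp [ 4.75 31.29  8.67] turn -0.0 rows 7.9 yaw -2.12 p [0.443  0.0038 0.1367] tilt [ 0.0048 -0.0013] F [ 0.2 -0.   0.1] open 0.0368 t 16.2167 q6 1.35
```

```bash
python3 -m creep '[{"dp":[0.3,2,0],"turn":0},{"dp":[0.8,5.5,0],"turn":0},{"dp":[1.4,9.5,0],"turn":0},{"dp":[2,13.5,0],"turn":0},{"dp":[2.6,17.5,0],"turn":0},{"dp":[3.2,21.5,0],"turn":0},{"dp":[3.8,25.5,0],"turn":0},{"dp":[4.4,29,0],"turn":0},{"dp":[4.7,30.8,0],"turn":0},{"dp":[4.75,31.29,3],"turn":0},{"dp":[4.75,31.29,6],"turn":0},{"dp":[4.75,31.29,9],"turn":0},{"dp":[4.75,31.29,9.8],"turn":0},{"dp":[4.75,31.29,9.8],"turn":0},{"dp":[4.75,31.29,9.8],"turn":0},{"dp":[4.75,31.29,9.8],"turn":0}]' |egrep 'pos|force'; python3 go.py 0.4789 -0.3106 0.029 -2.1;  python3 - <<'E'
from h import *
f=grab_frame("scene");z=read_state()["tcp_pos"][2]-.016
u=proj(f,[.479,-.31,z+.03])[0].astype(int)
o=cv2.resize(f["frame"][u[1]-40:u[1]+40,u[0]-50:u[0]+50,::-1],None,fx=6,fy=6,interpolation=cv2.INTER_CUBIC)
p0=read_state()["tcp_pos"]
for p in (proj(f,solid([(.019,0),(.019,.056)])+[p0[0]-.001,p0[1]+.001,z])-u+[50.5,40.5])*6: cv2.circle(o,tuple(np.round(p).astype(int)),1,(0,255,0),-1)
cv2.imwrite("pics/s7.png",o)
E
```

```text
tcp_pos: [0.4789, -0.3111, 0.0383]
contact_force: [-0.2, 0.1, -0.7]
grip_force: 60.2
dp [ 0.   -0.05  0.93] turn -0.0 rows 0.2 yaw -2.12 p [ 0.4789 -0.3111  0.0383] tilt [ 0.0018 -0.0018] F [-0.2  0.1 -0.7] open 0.0367 t 17.55 q6 0.82
```

View pics/s7.png

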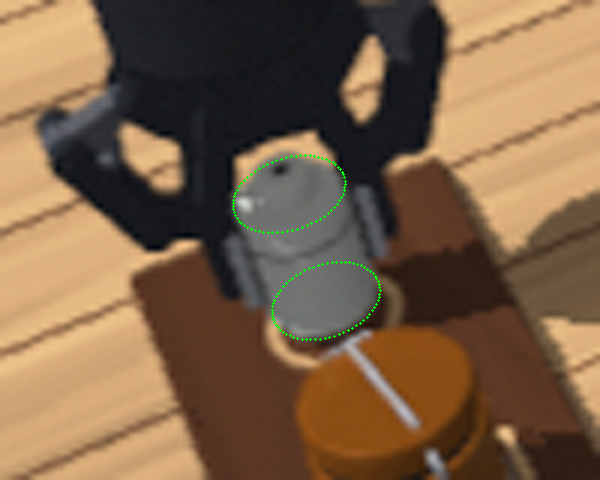

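```bash
python3 -m creep '[{"dp":[0,-0.04,0.4],"turn":0},{"dp":[0,-0.04,0.75],"turn":0},{"dp":[0,-0.04,0.75],"turn":0},{"dp":[0,-0.04,0.75],"turn":0},{"dp":[0,-0.04,0.75],"turn":0}]' |egrep 'pos|force';python3 -m creep '[{"dp":[0,0,0.1],"turn":0},{"dp":[0,0,0.1],"turn":0},{"dp":[0,0,0.1],"turn":0}]' |egrep 'pos|force';python3 -m creep '[{"dp":[0,0,0.1],"turn":0},{"dp":[0,0,0.1],"turn":0},{"dp":[0,0,0.1],"turn":0}]' |egrep 'pos|force'
```

```text
tcp_pos: [0.4783, -0.3102, 0.0294]
contact_force: [-0.4, -0.2, -1.1]
grip_force: 60.2
tcp_pos: [0.4783, -0.3103, 0.0284]
contact_force: [0.8, 0.1, 0.6]
grip_force: 60.4
tcp_pos: [0.4783, -0.3103, 0.0284]
contact_force: [-2.6, 2.3, 8.9]
grip_force: 61.2
```

```bash
python3 -m creep '[{"dp":[0,0,-0.08],"turn":0},{"dp":[0,0,-0.08],"turn":0},{"dp":[0,0,-0.08],"turn":0},{"dp":[0,0,-0.08],"turn":0},{"dp":[0,0,-2],"turn":0},{"dp":[0,0,-6],"turn":0},{"dp":[0,0,-10],"turn":0},{"dp":[0,0,-11],"turn":0},{"dp":[0,0,-11],"turn":0}]' 0.65 |egrep 'pos|force|open'; python3 go.py 0.4447 -0.120 0.06 -2.1
```

```text
tcp_pos: [0.4793, -0.3111, 0.1405]
contact_force: [0.3, 0.4, -0.7]
opening: 0.0556
grip_force: 0.0
dp [ -4.16 -18.97   8.05] turn -0.0 rows 5.0 yaw -2.12 p [ 0.4793 -0.3111  0.1405] tilt [ 0.0047 -0.0047] F [ 0.3  0.4 -0.7] open 0.0556 t 19.2667 q6 0.82
```

```bash
python3 -m creep '[{"dp":[-0.9,-4,0],"turn":0},{"dp":[-1.8,-8,0],"turn":0},{"dp":[-2.7,-12,0],"turn":0},{"dp":[-3.6,-16,0],"turn":0},{"dp":[-4.16,-18.97,3],"turn":0},{"dp":[-4.16,-18.97,6],"turn":0},{"dp":[-4.16,-18.97,8],"turn":0},{"dp":[-4.16,-18.97,8],"turn":0},{"dp":[-4.16,-18.97,8],"turn":0},{"dp":[-4.16,-18.97,8],"turn":0}]' 0.96 |egrep 'pos|force|open'; python3 go.py 0.4447 -0.120 -0.0035 -2.1; python3 - <<'E'
from h import *
f=grab_frame("scene");u=proj(f,[.479,-.31,.03])[0].astype(int);a=f["frame"][u[1]-40:u[1]+40,u[0]-60:u[0]+60,::-1]
v=proj(f,[.445,-.12,.01])[0].astype(int);b=f["frame"][v[1]-40:v[1]+40,v[0]-60:v[0]+60,::-1]
cv2.imwrite("pics/s8.png",cv2.resize(np.vstack([a,b]),None,fx=3.7,fy=3.7,interpolation=cv2.INTER_CUBIC))
f=grab_frame("top");u=proj(f,[.479,-.31,.03])[0].astype(int);hsv=cv2.cvtColor(f["frame"],cv2.COLOR_RGB2HSV)
b=blob(hsv[...,1]<70,u);print(fit(f,b,[(.019,0),(.019,.056),(.011,.056),(.011,.068)],.012),b.sum(),"ring top 479.5,-311.2")
E
```

```text
tcp_pos: [0.444, -0.1195, 0.0577]
contact_force: [-0.0, 0.3, 0.8]
opening: 0.082
grip_force: 0.0
dp [0.07 0.05 6.12] turn -0.001 rows 1.5 yaw -2.16 p [ 0.444  -0.1195  0.0577] tilt [ 0.0003 -0.0002] F [-0.   0.3  0.8] open 0.082 t 20.1 q6 1.09
(array([ 0.25708425, -0.06673612]), 162.10847517015858) 45193 ring top 479.5,-311.2
```

View pics/s8.png

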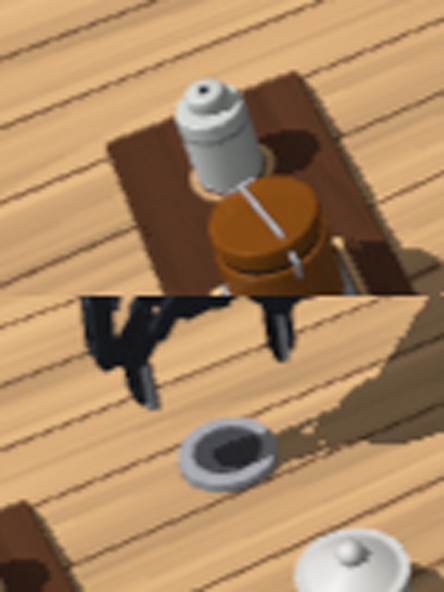

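```bash
python3 -m creep '[{"dp":[0.06,0.05,3],"turn":0},{"dp":[0.06,0.05,5],"turn":0},{"dp":[0.06,0.05,5.8],"turn":0},{"dp":[0.06,0.05,5.95],"turn":0},{"dp":[0.06,0.05,5.95],"turn":0},{"dp":[0.06,0.05,5.95],"turn":0},{"dp":[0.06,0.05,5.95],"turn":0}]' |egrep 'pos|force'; python3 go.py 0.4447 -0.120 -0.0045 -2.1
```

```text
tcp_pos: [0.4449, -0.1199, -0.0011]
contact_force: [0.1, -0.5, 0.5]
grip_force: 0.0
dp [-0.02  0.01  0.34] turn -0.0 rows 0.1 yaw -2.13 p [ 0.4449 -0.1199 -0.0011] tilt [ 0.0018 -0.001 ] F [ 0.1 -0.5  0.5] open 0.0817 t 20.7833 q6 1.09
```

```bash
python3 -m creep '[{"dp":[0,0,0.25],"turn":0},{"dp":[0,0,0.25],"turn":0},{"dp":[0,0,0.25],"turn":0},{"dp":[0,0,0.25],"turn":0},{"dp":[0,0,0.25],"turn":0},{"dp":[0,0,0.25],"turn":0},{"dp":[0,0,0.25],"turn":0},{"dp":[0,0,0.25],"turn":0},{"dp":[0,0,0.25],"turn":0}]' 0.68; python3 -m creep '[{"dp":[0,0,-1],"turn":0},{"dp":[0,0,-3],"turn":0},{"dp":[0,0,-7],"turn":0},{"dp":[0,0,-11],"turn":0},{"dp":[0,0,-14],"turn":0},{"dp":[0,0,-14],"turn":0},{"dp":[0,0,-14],"turn":0}]'; python3 go.py 0.5236 0.3007 0.03 -2.1
```

```text
time: 21.53
tcp_pos: [0.4446, -0.1198, -0.0036]
tcp_rot: [[0.999, -0.037, 0.001], [-0.037, -0.999, -0.001], [0.001, 0.001, -1.0]]
contact_force: [-2.2, 0.8, 11.3]
opening: 0.0633
grip_force: 62.4
time: 22.12
tcp_pos: [0.4446, -0.1197, 0.1364]
tcp_rot: [[0.999, -0.037, 0.003], [-0.037, -0.999, -0.002], [0.003, 0.002, -1.0]]
contact_force: [-0.8, 0.7, -2.0]
opening: 0.0627
grip_force: 66.5
dp [  6.33 -42.3   10.64] turn -0.0 rows 10.6 yaw -2.12 p [ 0.4446 -0.1197  0.1364] tilt [ 0.0028 -0.0016] F [-0.8  0.7 -2. ] open 0.0627 t 22.1167 q6 1.09
```

```bash
python3 -m creep '[{"dp":[0.3,-2,0],"turn":0},{"dp":[0.8,-5.5,0],"turn":0},{"dp":[1.4,-9.5,0],"turn":0},{"dp":[2,-13.5,0],"turn":0},{"dp":[2.6,-17.5,0],"turn":0},{"dp":[3.2,-21.5,0],"turn":0},{"dp":[3.8,-25.5,0],"turn":0},{"dp":[4.4,-29.5,0],"turn":0},{"dp":[5,-33.5,0],"turn":0},{"dp":[5.6,-37.5,0],"turn":0},{"dp":[6.2,-41,0],"turn":0},{"dp":[6.33,-42.3,1],"turn":0},{"dp":[6.33,-42.3,4],"turn":0},{"dp":[6.33,-42.3,8],"turn":0},{"dp":[6.33,-42.3,10.5],"turn":0},{"dp":[6.33,-42.3,10.8],"turn":0},{"dp":[6.33,-42.3,10.8],"turn":0},{"dp":[6.33,-42.3,10.8],"turn":0}]' |egrep 'pos|force'; python3 go.py 0.5236 0.3007 0.01 -2.1;  python3 - <<'E'
from h import *
f=grab_frame("scene");p0=read_state()["tcp_pos"];z=p0[2]+.004
u=proj(f,[.5236,.3007,.015])[0].astype(int)
o=cv2.resize(f["frame"][u[1]-40:u[1]+40,u[0]-50:u[0]+50,::-1],None,fx=6,fy=6,interpolation=cv2.INTER_CUBIC)
for p in (proj(f,solid([(.033,.0),(.033,.008)])+[p0[0]-.0007,p0[1]+.001,z])-u+[50.5,40.5])*6: cv2.circle(o,tuple(np.round(p).astype(int)),1,(0,255,0),-1)
cv2.imwrite("pics/s9.png",o)
f=grab_frame("top");u=proj(f,[.479,-.31,.03])[0].astype(int);hsv=cv2.cvtColor(f["frame"],cv2.COLOR_RGB2HSV)
m=np.zeros(hsv.shape[:2],bool);r=25;m[u[1]-r:u[1]+r,u[0]-r:u[0]+r]=(hsv[...,1]<75)[u[1]-r:u[1]+r,u[0]-r:u[0]+r]
b=blob(m,u);print(fit(f,b,[(.019,0),(.019,.056),(.011,.056),(.011,.068)],.012),b.sum(),"ring top 479.5,-311.2")
E
```

```text
tcp_pos: [0.5238, 0.3006, 0.0279]
contact_force: [0.6, -0.5, -1.5]
grip_force: 66.4
dp [-0.02 -0.01  1.79] turn -0.001 rows 0.4 yaw -2.15 p [0.5238 0.3006 0.0279] tilt [0.0006 0.0002] F [ 0.6 -0.5 -1.5] open 0.0629 t 23.6167 q6 1.93
(array([ 0.47921981, -0.31263219]), 0.9534616265858534) 389 ring top 479.5,-311.2
```

View pics/s9.png

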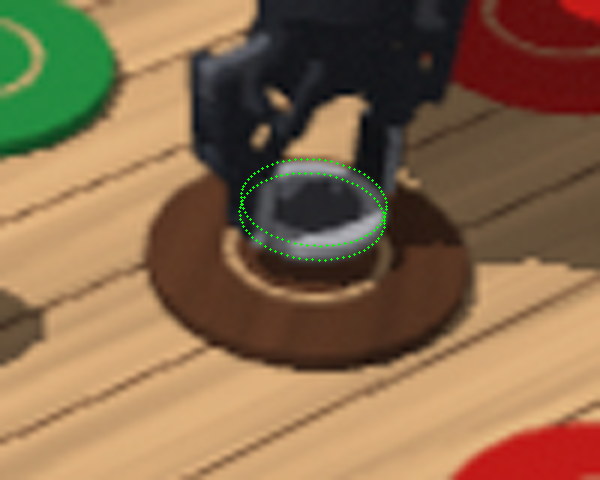

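```bash
python3 -m creep '[{"dp":[-0.02,0,0.8],"turn":0},{"dp":[-0.02,0,1.5],"turn":0},{"dp":[-0.02,0,1.65],"turn":0},{"dp":[-0.02,0,1.65],"turn":0},{"dp":[-0.02,0,1.65],"turn":0}]' |egrep 'pos|force';python3 -m creep '[{"dp":[0,0,0.15],"turn":0},{"dp":[0,0,0.15],"turn":0},{"dp":[0,0,0.15],"turn":0},{"dp":[0,0,0.15],"turn":0}]' |egrep 'pos|force'
```

```text
tcp_pos: [0.5231, 0.3008, 0.0108]
contact_force: [0.3, 0.2, -2.1]
grip_force: 66.4
tcp_pos: [0.5232, 0.3008, 0.0094]
contact_force: [0.3, 0.4, -1.7]
grip_force: 66.4
```

```bash
python3 -m creep '[{"dp":[0.03,0,0.12],"turn":0},{"dp":[0.03,0,0.12],"turn":0},{"dp":[0.03,0,0.12],"turn":0}]' |egrep 'pos|force'; python3 -m creep '[{"dp":[0,0,0],"turn":0},{"dp":[0,0,0],"turn":0},{"dp":[0,0,0],"turn":0},{"dp":[0,0,0],"turn":0},{"dp":[0,0,-2],"turn":0},{"dp":[0,0,-6],"turn":0},{"dp":[0,0,-10],"turn":0},{"dp":[0,0,-11],"turn":0},{"dp":[0,0,-11],"turn":0}]' 0.92 |egrep 'pos|force|open'; python3 go.py 0.468 0.1235 0.12 -2.1
```

```text
tcp_pos: [0.5235, 0.3009, 0.0086]
contact_force: [-1.9, 1.2, 4.7]
grip_force: 66.9
tcp_pos: [0.5248, 0.3013, 0.1217]
contact_force: [0.8, 0.0, -0.5]
opening: 0.0786
grip_force: 0.0
dp [-5.02 17.98  0.17] turn -0.0 rows 4.5 yaw -2.12 p [0.5248 0.3013 0.1217] tilt [0.0067 0.0023] F [ 0.8  0.  -0.5] open 0.0786 t 25.4667 q6 1.93
```

```bash
python3 -m creep '[{"dp":[-1.1,4,0],"turn":0},{"dp":[-2.2,8,0],"turn":0},{"dp":[-3.3,12,0],"turn":0},{"dp":[-4.4,16,0],"turn":0},{"dp":[-5.02,17.98,0],"turn":0},{"dp":[-5.02,17.98,0],"turn":0},{"dp":[-5.02,17.98,0],"turn":0},{"dp":[-5.02,17.98,0],"turn":0}]' 1 |egrep 'pos|force|open'; python3 go.py 0.468 0.1236 0.008 -2.1
python3 - <<'E'
from h import *
for n in("scene","top"):
    f=grab_frame(n);u=proj(f,[.5236,.3007,.018])[0].astype(int);hsv=cv2.cvtColor(f["frame"],cv2.COLOR_RGB2HSV)
    m=np.zeros(hsv.shape[:2],bool);r=25;m[u[1]-r:u[1]+r,u[0]-r:u[0]+r]=(hsv[...,1]<90)[u[1]-r:u[1]+r,u[0]-r:u[0]+r]
    b=blob(m,u);print(n,fit(f,b,[(.033,0),(.033,.008)],.012),b.sum(),"inlay: top 524.1,299.4; scene 522.8,302.1")
    a=cv2.resize(f["frame"][u[1]-35:u[1]+35,u[0]-35:u[0]+35,::-1],None,fx=5,fy=5,interpolation=cv2.INTER_CUBIC);cv2.imwrite(f"pics/r_{n}.png",a)
cv2.imwrite("pics/s10.png",np.hstack([cv2.imread(f"pics/r_{n}.png") for n in("top","scene")]))
E
```

```text
tcp_pos: [0.4666, 0.1234, 0.1175]
contact_force: [0.6, 0.6, 1.2]
opening: 0.0853
grip_force: 0.0
dp [ 0.14 -0.03 10.95] turn -0.001 rows 2.6 yaw -2.14 p [0.4666 0.1234 0.1175] tilt [-0.0009  0.0002] F [0.6 0.6 1.2] open 0.0853 t 26.1333 q6 1.62
scene (array([0.52204951, 0.30258323]), 0.9880342487228436) 344 inlay: top 524.1,299.4; scene 522.8,302.1
top (array([0.52483283, 0.29989481]), 1.004201065561517) 708 inlay: top 524.1,299.4; scene 522.8,302.1
```

View pics/s10.png

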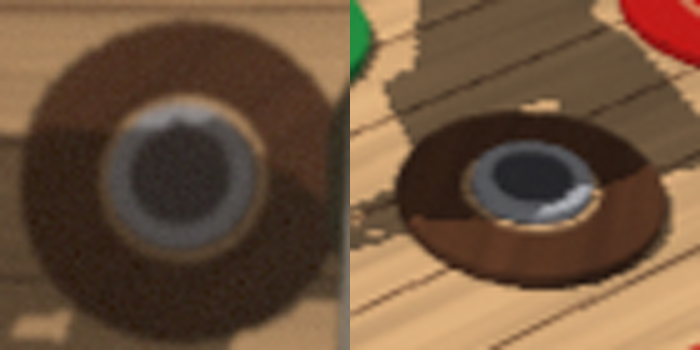

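```bash
python3 -m creep '[{"dp":[0.08,-0.02,4],"turn":0},{"dp":[0.08,-0.02,8],"turn":0},{"dp":[0.08,-0.02,10],"turn":0},{"dp":[0.08,-0.02,10.2],"turn":0},{"dp":[0.08,-0.02,10.2],"turn":0},{"dp":[0.08,-0.02,10.2],"turn":0}]'|egrep 'pos|force'; python3 -m creep '[{"dp":[0,0,0],"turn":0},{"dp":[0,0,0],"turn":0},{"dp":[0,0,0],"turn":0},{"dp":[0,0,0],"turn":0},{"dp":[0,0,0],"turn":0},{"dp":[0,0,0],"turn":0},{"dp":[0,0,0],"turn":0},{"dp":[0,0,0],"turn":0}]' 0.55; python3 -m creep '[{"dp":[0,0,-2],"turn":0},{"dp":[0,0,-5],"turn":0},{"dp":[0,0,-9],"turn":0},{"dp":[0,0,-10],"turn":0},{"dp":[0,0,-10],"turn":0},{"dp":[0,0,-10],"turn":0}]'; python3 go.py 0.5235 0.3010 0.05 -2.1
```

```text
tcp_pos: [0.4682, 0.1236, 0.0171]
contact_force: [0.2, 0.0, 0.0]
grip_force: 0.0
time: 27.4
tcp_pos: [0.468, 0.1233, 0.0177]
tcp_rot: [[0.999, -0.037, 0.003], [-0.037, -0.999, 0.0], [0.003, -0.0, -1.0]]
contact_force: [-1.8, 1.0, 10.5]
opening: 0.0557
grip_force: 63.5
time: 27.9
tcp_pos: [0.4672, 0.1231, 0.1164]
tcp_rot: [[0.999, -0.037, 0.001], [-0.037, -0.999, 0.0], [0.001, -0.0, -1.0]]
contact_force: [0.0, 0.6, -1.2]
opening: 0.0561
grip_force: 64.3
dp [  4.97 -17.98   6.64] turn -0.001 rows 4.7 yaw -2.13 p [0.4672 0.1231 0.1164] tilt [0.0011 0.    ] F [ 0.   0.6 -1.2] open 0.0561 t 27.9 q6 1.62
```

Contact expected at TCP z ≈ 0.0177+0.020 = 0.038.

```bash
python3 -m creep '[{"dp":[0.5,-2,0],"turn":0},{"dp":[1.5,-5.5,0],"turn":0},{"dp":[2.6,-9.5,0],"turn":0},{"dp":[3.7,-13.5,0],"turn":0},{"dp":[4.7,-17,0],"turn":0},{"dp":[4.97,-17.98,1],"turn":0},{"dp":[4.97,-17.98,4],"turn":0},{"dp":[4.97,-17.98,6],"turn":0},{"dp":[4.97,-17.98,6.8],"turn":0},{"dp":[4.97,-17.98,6.8],"turn":0},{"dp":[4.97,-17.98,6.8],"turn":0},{"dp":[4.97,-17.98,6.8],"turn":0}]' |egrep 'pos|force'; python3 go.py 0.5235 0.3010 0.039 -2.1;  python3 - <<'E'
from h import *
f=grab_frame("scene");p0=read_state()["tcp_pos"];z=p0[2]-.0177
u=proj(f,[.5236,.3007,.035])[0].astype(int)
o=cv2.resize(f["frame"][u[1]-40:u[1]+40,u[0]-50:u[0]+50,::-1],None,fx=6,fy=6,interpolation=cv2.INTER_CUBIC)
for p in (proj(f,solid([(.024,.0),(.029,.012),(.029,.05)])+[p0[0]-.0012,p0[1]+.0013,z])-u+[50.5,40.5])*6: cv2.circle(o,tuple(np.round(p).astype(int)),1,(0,255,0),-1)
cv2.imwrite("pics/s11.png",o)
E
```

```text
tcp_pos: [0.5243, 0.3008, 0.0491]
contact_force: [0.3, 0.0, -1.1]
grip_force: 64.2
dp [-0.08 -0.01  1.01] turn -0.001 rows 0.2 yaw -2.16 p [0.5243 0.3008 0.0491] tilt [0.0015 0.0005] F [ 0.3  0.  -1.1] open 0.056 t 28.9 q6 1.93
```

View pics/s11.png

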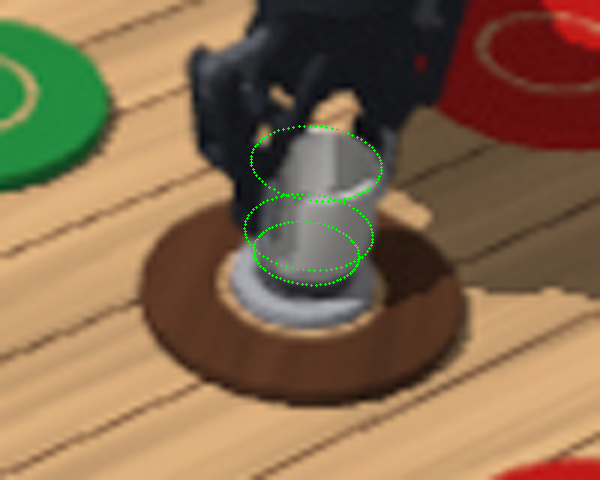

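```bash
python3 -m creep '[{"dp":[-0.03,0,0.5],"turn":0},{"dp":[-0.03,0,0.85],"turn":0},{"dp":[-0.03,0,0.85],"turn":0},{"dp":[-0.03,0,0.85],"turn":0},{"dp":[-0.03,0,0.85],"turn":0}]' |egrep 'pos|force';python3 -m creep '[{"dp":[0,0,0.12],"turn":0},{"dp":[0,0,0.12],"turn":0},{"dp":[0,0,0.12],"turn":0},{"dp":[0,0,0.12],"turn":0}]' |egrep 'pos|force'
```

```text
tcp_pos: [0.5234, 0.301, 0.0397]
contact_force: [-0.2, -0.0, -1.0]
grip_force: 64.2
tcp_pos: [0.5234, 0.301, 0.0385]
contact_force: [0.4, 0.7, -1.3]
grip_force: 64.2
```

```bash
python3 -m creep '[{"dp":[0,0,0.1],"turn":0},{"dp":[0,0,0.1],"turn":0},{"dp":[0,0,0.1],"turn":0}]' |egrep 'pos|force'; python3 -m creep '[{"dp":[0,0,0],"turn":0},{"dp":[0,0,0],"turn":0},{"dp":[0,0,0],"turn":0},{"dp":[0,0,0],"turn":0},{"dp":[0,0,-2],"turn":0},{"dp":[0,0,-6],"turn":0},{"dp":[0,0,-10],"turn":0},{"dp":[0,0,-14],"turn":0},{"dp":[-4,4,-14],"turn":0},{"dp":[-7,8,-14],"turn":0},{"dp":[-10,12,-14],"turn":0},{"dp":[-13,16,-14],"turn":0},{"dp":[-15,18,-14],"turn":0},{"dp":[-15,18,-14],"turn":0},{"dp":[-15,18,-14],"turn":0}]' 0.95 |egrep 'pos|force|open'; python3 - <<'E'
from h import *
for n in("scene","top"):
    f=grab_frame(n);cv2.imwrite(f"pics/end_{n}.png",f["frame"][:,:,::-1]);hsv=cv2.cvtColor(f["frame"],cv2.COLOR_RGB2HSV)
    o=[]
    for X in((.54,-.31,.03),(.5236,.3007,.03)):
        u=proj(f,X)[0].astype(int);o.append(cv2.resize(f["frame"][u[1]-50:u[1]+50,u[0]-50:u[0]+50,::-1],(290,290),interpolation=cv2.INTER_CUBIC))
    cv2.imwrite(f"pics/e_{n}.png",np.hstack(o))
cv2.imwrite("pics/s12.png",np.vstack([cv2.imread(f"pics/e_{n}.png") for n in("top","scene")]))
E
```

```text
tcp_pos: [0.5235, 0.301, 0.0378]
contact_force: [-2.2, 0.1, 2.4]
grip_force: 64.5
tcp_pos: [0.3636, 0.1246, 0.1775]
contact_force: [0.0, -0.1, 1.0]
opening: 0.0813
grip_force: 0.0
```

View pics/s12.png

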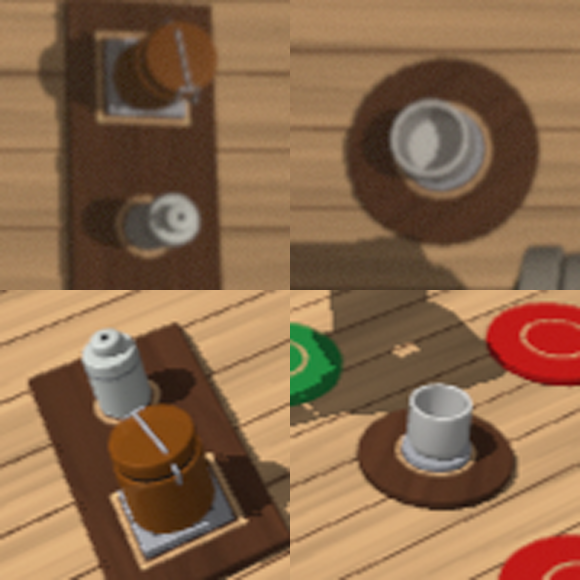

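```bash
python3 - <<'E'
from h import *
o=[]
for n,X,T in(("top",(.5248,.2999),(.4795,-.3111)),("scene",(.5222,.3024),(.4785,-.3094))):
    f=grab_frame(n)
    for (x,y),parts,z0 in((X,[(.024,0),(.029,.05)],.02),(T,[(.019,0),(.019,.056),(.011,.068)],.012)):
        u=proj(f,[x,y,.04])[0].astype(int);a=cv2.resize(f["frame"][u[1]-28:u[1]+28,u[0]-28:u[0]+28,::-1],(290,290),interpolation=cv2.INTER_CUBIC);s=290/56
        for p in (proj(f,solid(parts)+[x,y,z0])-u+28.5)*s: cv2.circle(a,tuple(np.round(p).astype(int)),1,(0,255,0),-1)
        o.append(a)
cv2.imwrite("pics/s13.png",np.vstack([np.hstack(o[:2]),np.hstack(o[2:])]))
E
```

```text
(no output)
```

View pics/s13.png

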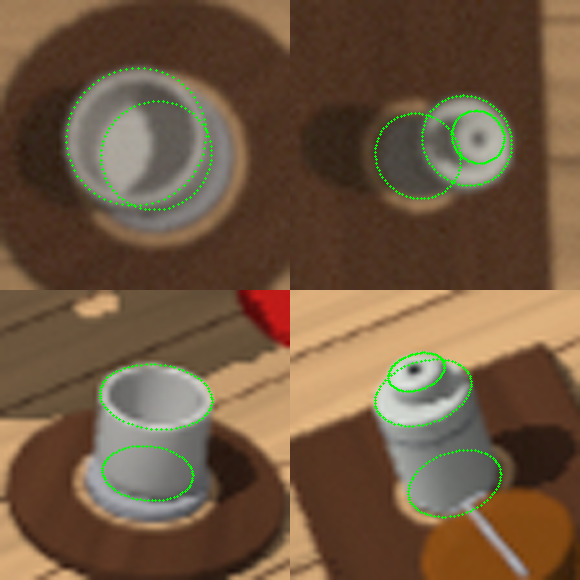

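The cup and the holder both sit within about 1 mm of their target outlines, so I'm handing the job in.

```bash
python3 -c "
from workcell import *
print(finish_job())"
```

```text
the job is handed in; nothing more can be done
None
```

Both boards are made up as asked and the job is handed in after about 31 s of robot time: in the images every coaster and item sits about 1 mm or less from its target, and the robot did not touch the sugar pot or humidifier.

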